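# Start the magnetic stirrer

## Task

Start the magnetic stirrer under the amber jar: press the white-banded end of the black rocker down until it lies flat (on), then push the blue key all the way in so that it stays down, then press the green key all the way down and let it come back up. Keep to that order and do not press the red key. Only press: the jar on the plate, the marker and the petri dish beside the stirrer stay where they are.

Things in the scene. Friction and masses are not known exactly. Their poses are not given: they have to be found in the camera images.
- stirrer: low white stirrer, fixed, 270 (x) x 170 (y) mm; flat grey panel 45 mm above the worktop. Origin: centre of underside; -x is its front, +y its left. Steel plate (dia 120, top at 53 mm) centred at x = +65 carries the jar. Keys in a row across the panel at x = -45, 50 mm apart, colours in any order. In front of them: the rocker, centre x = -103, y = +32, and a flat display to its right
- rocker (a joint): black rocker 53 mm long (stirrer's y), 28 wide, pivot 5 mm above the panel; two top faces meet in a valley there. 0 = off (left, +y, white-banded end about 10 mm higher than the right), 0.40 rad = on (banded face flat, 5 mm above the panel, other end up). Stays where left; about 3 N at the banded end. Press near the outer end; a 3 mm high frame surrounds it
- rocker_on_end (a point): point on the rocker's white-banded face, on the band, 20 mm from the pivot (6.5 mm inside the outer end); it moves with the rocker and goes down about 8 mm from off to on
- blue_key (a joint): blue round preset key, 27 mm diameter, 0 = up, 6 mm = fully in; it slides straight down with about 3 N of friction and has no return: it stays where it is pushed
- blue_key_top (a point): centre of the blue key's flat top, 12 mm above the panel when up, 6 mm when fully in
- green_key (a joint): green round start key, 27 mm diameter, 0 = up, 6 mm = fully down; its spring (2 N at the start, 4.5 N fully down) returns it when let go
- green_key_top (a point): centre of the green key's flat top, 12 mm above the panel when up
- red_key (a joint): red round stop key, sprung like the green one, 0 = up, 6 mm = fully down; not to be pressed
- red_key_top (a point): centre of the red key's flat top, 12 mm above the panel when up
- jar: closed amber jar with a white cap, 50 mm diameter, 85 mm high, loose, standing on the stirrer's plate; origin at the centre of its underside
- marker: white and blue marker pen, 131 mm long, 15 mm thick, lying loose on the worktop left of the stirrer; origin at the middle of its length, at its underside
- petri: flat red petri dish, 64 mm diameter, 6 mm high, lying loose on the worktop to the right of the stirrer; origin at the centre of its underside
- pc_tower_b: tall black computer case, fixed, left behind the stirrer: 372 (x) x 154 (y) mm, 376 mm high; origin under it, 186 mm behind its front face. An obstacle: the arm must keep clear of it when it swings in from the left
There are look-alikes about, which are no part of the job. What is shaped like the jar but yellow is not meant.

How it is judged:
By the outcome, as a careful person would: the job done as asked, in the order asked, and still so for the second after the job is handed in, with the robot touching nothing.
It also fails if it takes over 46 s, if anything falls off the work surface, if the arm or the gripper's body presses on something with over 40 N, if the wrist force passes 120 N, or if a joint passes its speed limit or range.

## Robot

A 7-joint arm with a two-finger parallel gripper is mounted at the origin on a cart in front of the work surface, level with it; the furniture and walls round the work are solid. World frame = base frame: x ahead of the robot, y to its left, z up, the work surface at z = 0. Lengths are in mm, angles in rad, forces in N, time in s.
With the tool pointing down it reaches from about 425 to 800 mm from the base axis. Payload 8.3 kg.
Tool frame: the origin (TCP) lies at the very end of the fingers, on their centre line; the grasp point (between the pads) lies 19 mm behind it; z points along the fingers, y is the line along which they close (so a half turn about z gives the same grasp; the last joint's range is limited). The gripper opens to 85 mm and grips with 20 to 120 N. Pads are 22 mm wide; open, the fingers measure 114 mm over their backs; the gripper's body (76 mm by 85 mm) begins 54 mm behind the grasp point. The pads swing forward as they close: fully open they stand 13 mm farther back than shut.
Start: joints at [-1.199, 0.383, 0.016, 1.37, -0.006, 1.388, -0.046], TCP at [263.216, 566.851, 231.279] pointing down, gripper open.
Joint ranges: [-2.95, 2.95], [-0.25, 2.06], [-1.52, 1.56], [0.18, 2.33], [-1.44, 4.58], [0.02, 2.06], [-3.01, 3.01]. Speed limits (rad/s): [2.39, 2.39, 3.01, 3.01, 3.14, 3.14, 3.14].

## Interface

Orientations are given as a unit quaternion [x, y, z, w].
In Python, from workcell import * gives the robot as it stands.
- The arm moves only by the shell command python3 -m handwheel 'ROWS' [FORCE]. ROWS is JSON, a list of rows, each an object of numbers: "grip": the finger opening in m, from 0 to 0.0854; "dx", "dy", "dz": the shift along the world's x, y, z in m; "ax", "ay", "az": the turn, a rotation vector about the world's x, y, z in degrees. In form: [{"grip": .., "dx": .., "dy": .., "dz": .., "ax": .., "ay": .., "az": ..}, ...]. A call has 1 to 20 rows; each row is the pose to reach, as a shift and turn from the pose commanded when the call began; what a row does not reach only later rows make up. A row lasts 1/10 s, in which the tool goes at most 50 mm and 8.59 degrees, less where a joint would pass 70% of its speed; a pose out of reach is approached as far as the arm can. A call with a gripper value outside its range is refused whole. The fingers move at their own pace and stop on an object; FORCE is the grip in N (left out, the last holds). Time passes only in rows, so rows that repeat a pose let the fingers close. It gives the time, the measured TCP pose, the force, the opening and the grip force at its end, in the units of the state.
- sense(): the state, without advancing time (a new reading comes with each control period).
- camera(name): name is "scene" or "top" or "wrist"; returns a dict with "pixels" (400x640x3 uint8, red, green, blue), "range_z" (400x640 float32, mm along the optical axis (not along the pixel's ray), 0 where there is no reading), "fx", "fy", "cx", "cy" (pixels), "R" (3x3) and "t" (3): a world point X has camera coordinates R X + t; the wrist camera has in their place "T_tool_cam" (4x4, takes a point from camera to tool coordinates, whose origin is the TCP and whose axes are the flange's). Camera axes: x right, y down, z forward; pixel columns grow to the right and rows downward; lengths in mm; the calibration is good to about 2 mm. A picture is of the moment at which its call begins: read the wrist's pose just before it.
- sign_off(): hands the job in; it is judged then, once.
Trained networks look in the newest picture that a camera, given by its name, has taken for a name from the list of things; names that differ only in an ending like _2 or _b are one class to them, and where a whole thing is asked for, a point or a joint stands for the part that bears it (a point fixed in the world has none). Each returns a list of dicts, best first, with "confidence" (0 to 1); they miss things now and then, are a little off and sometimes report something else, mostly with a low value. They report only what shows in the picture. A call takes as long as a camera call. They do not tell look-alikes from the thing itself.
- find_in(camera, thing): "bbox" ([centre column, centre row, width, height] in pixels, round what is visible of it).
- masks_of(camera, thing): "region" (400x640 bool, what is visible of it) and "bbox" ([centre column, centre row, width, height] in pixels, round what is visible of it).
- landmark_of(camera, thing): "point" ([column, row] in pixels: a listed point, or the origin of a listed thing).
The state is a dict: "clock": time; "qpos": joint angles; "qd": joint speeds; "effort": joint torques, N m; "eef_pos": TCP position; "orientation": TCP orientation; "wrist_force": force on the tool from outside, world axes, zero at the start; "wrist_torque": the same for the moment, N m; "grip_width": finger opening in mm; "gripper_force": force on a finger pad.
Only numpy, scipy, OpenCV 4.12 (cv2) and the standard library are available. Lean on these libraries where they do the work, as an engineer would, in place of code of your own. Each camera call takes 0.05 s, during which the arm holds its last target. There are 200 camera calls.

## Working session

There is one attempt and no reset: what is moved stays moved. The work goes in short steps, Python scripts to look and compute and a shell command to move; the robot and the scene stay as the last step left them, time stands still between calls to the robot, and variables do not carry over. Pictures are saved under pics/ and viewed, at most 10 in all, crops included, and the job is handed in when it is done.

```bash
mkdir -p pics; cat > h.py <<'E'
from workcell import *
import numpy as np, cv2
from scipy.spatial.transform import Rotation as Ro
def world(c,p,s=None,z=None):
    u,v=p; 
    if 'R' in c: R,t=np.array(c['R']),np.array(c['t'])
    else:
        T=np.array(c['T_tool_cam']); W=np.eye(4); W[:3,:3]=Ro.from_quat(s['orientation']).as_matrix(); W[:3,3]=s['eef_pos']
        M=np.linalg.inv(W@T); R,t=M[:3,:3],M[:3,3]
    ray=np.array([(u-c['cx'])/c['fx'],(v-c['cy'])/c['fy'],1.])
    if z is None:
        d=c['range_z'][int(round(v))-1:int(round(v))+2,int(round(u))-1:int(round(u))+2]; d=np.median(d[d>0]) if (d>0).any() else np.nan
    else:
        o=-R.T@t; r=R.T@ray; d=(z-o[2])/r[2]
    return R.T@(ray*d-t)
E
python3 - <<'E'
from h import *
ims=[]
for n in ['top','scene']:
    c=camera(n); cv2.imwrite(f'pics/{n}.png',c['pixels'][:,:,::-1])
    for th in ['rocker_on_end','blue_key_top','green_key_top','red_key_top','stirrer','jar','marker','petri','pc_tower_b']:
        for r in landmark_of(n,th)[:3]:
            print(n,th,np.round(r['point']),round(r['confidence'],2),world(c,np.clip(r['point'],1,[638,398])).round())
s=sense();print(s['clock'],s['eef_pos'],s['orientation'],s['wrist_force'])
E
```

```text
top rocker_on_end [329. 241.] 0.78 [488. -27.  55.]
top blue_key_top [360. 217.] 0.64 [ 548. -109.   55.]
top green_key_top [322. 222.] 0.44 [537. -10.  57.]
top red_key_top [345. 218.] 0.39 [548. -70.  56.]
top stirrer [340. 205.] 0.6 [581. -56.  43.]
top stirrer [347. 221.] 0.47 [538. -76.  56.]
top jar [398. 174.] 0.62 [ 660. -211.   64.]
top jar [338. 180.] 0.54 [637. -51. 136.]
top marker [300. 251.] 0.76 [461.  50.   9.]
top petri [394. 211.] 0.85 [ 567. -206.    6.]
scene rocker_on_end [282. 234.] 0.71 [476. -27.  58.]
scene blue_key_top [341. 242.] 0.71 [ 557. -114.   58.]
scene green_key_top [303. 224.] 0.48 [528. -27.  56.]
scene red_key_top [321. 235.] 0.42 [538. -75.  58.]
scene stirrer [333. 241.] 0.65 [553. -93.  45.]
scene jar [354. 209.] 0.74 [634. -63.  65.]
scene jar [420. 267.] 0.72 [ 657. -237.   26.]
scene marker [258. 235.] 0.81 [461.  43.   6.]
1.0 [263.19861597 566.84943774 231.27904561] [ 2.15669969e-01  9.76466314e-01 -2.97814326e-05 -4.35060019e-05] [-0.21017248  0.37590738 -0.20198814]
```

View pics/top.png

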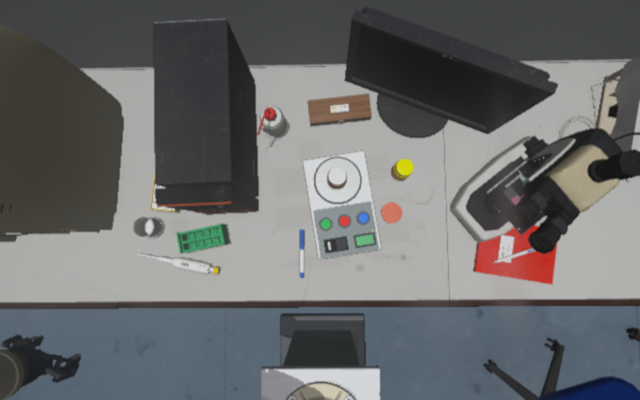

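View pics/scene.png

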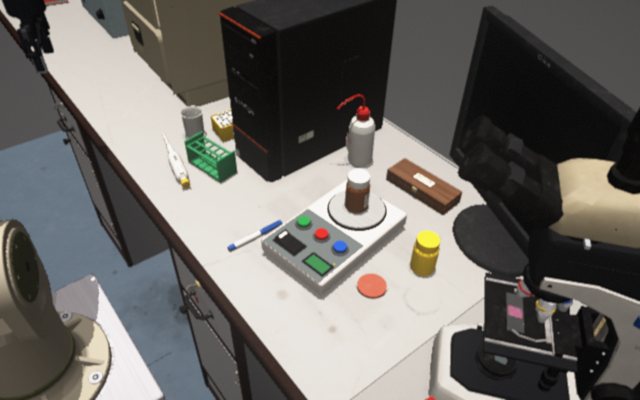

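The amber jar stands on the plate at (337,178) in the top view. The yellow look-alike at (403,169) is off the stirrer, so I ignore it. From left to right the keys are green (325,224), red (344,221) and blue (363,218), with the rocker at (336,244). The tower front is at about x = 570 or more, so a straight swing at a radius of 440–460 mm clears it.

```bash
python3 -m handwheel '[{"grip":0,"dx":0.03,"dy":-0.05,"dz":0,"az":-8},{"grip":0,"dx":0.06,"dy":-0.09,"dz":0,"az":-16},{"grip":0,"dx":0.09,"dy":-0.13,"dz":0,"az":-24},{"grip":0,"dx":0.12,"dy":-0.18,"dz":0,"az":-32},{"grip":0,"dx":0.15,"dy":-0.23,"dz":0,"az":-40},{"grip":0,"dx":0.17,"dy":-0.28,"dz":0,"az":-48},{"grip":0,"dx":0.19,"dy":-0.33,"dz":0,"az":-54},{"grip":0,"dx":0.2,"dy":-0.38,"dz":0,"az":-58.6},{"grip":0,"dx":0.21,"dy":-0.43,"dz":0,"az":-58.6},{"grip":0,"dx":0.217,"dy":-0.48,"dz":0,"az":-58.6},{"grip":0,"dx":0.217,"dy":-0.53,"dz":0,"az":-58.6},{"grip":0,"dx":0.217,"dy":-0.58,"dz":0,"az":-58.6},{"grip":0,"dx":0.217,"dy":-0.617,"dz":-0.01,"az":-58.6},{"grip":0,"dx":0.217,"dy":-0.617,"dz":-0.01,"az":-58.6},{"grip":0,"dx":0.217,"dy":-0.617,"dz":-0.01,"az":-58.6},{"grip":0,"dx":0.217,"dy":-0.617,"dz":-0.01,"az":-58.6}]'
cat > look.py <<'E'
import sys
from h import *
s=sense(); c=camera('wrist'); im=c['pixels'].copy()
print(s['clock'],s['eef_pos'].round(1) if hasattr(s['eef_pos'],'round') else s['eef_pos'],np.round(s['wrist_force'],1))
print(np.round(c['T_tool_cam'],2).tolist())
for th,z in [('rocker_on_end',58),('blue_key_top',57),('green_key_top',57),('red_key_top',57)]:
    for r in landmark_of('wrist',th)[:3]:
        p=np.clip(r['point'],1,[638,398]); print(th,np.round(p,1),round(r['confidence'],2),world(c,p,s).round(1),world(c,p,s,z).round(1))
        cv2.circle(im,(int(p[0]),int(p[1])),3,(255,0,255),1)
cv2.imwrite(f'pics/{sys.argv[1]}.png',im[:,:,::-1])
E
python3 look.py w1
```

```text
1.0 [263.2 566.8 231.3] [-0.2  0.4 -0.2]
[[0.0, -0.94, -0.33, 84.67], [1.0, 0.0, 0.0, -0.19], [0.0, -0.33, 0.94, -142.13], [0.0, 0.0, 0.0, 1.0]]$[0]: bad value
```

View pics/w1.png

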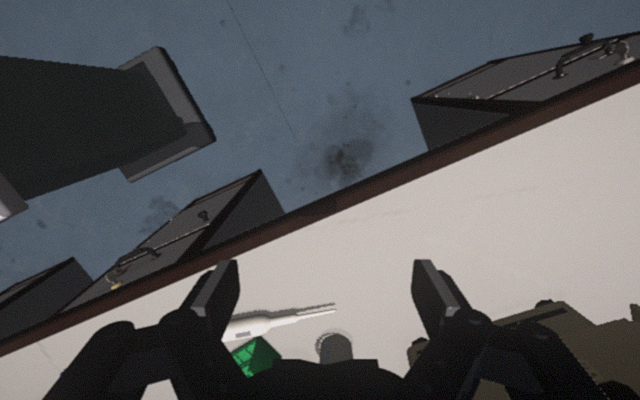

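```bash
python3 -m handwheel '[{"grip":0.0,"dx":0.03,"dy":-0.05,"dz":0.0,"ax":0,"ay":0,"az":-8},{"grip":0.0,"dx":0.06,"dy":-0.09,"dz":0.0,"ax":0,"ay":0,"az":-16},{"grip":0.0,"dx":0.09,"dy":-0.13,"dz":0.0,"ax":0,"ay":0,"az":-24},{"grip":0.0,"dx":0.12,"dy":-0.17,"dz":0.0,"ax":0,"ay":0,"az":-32},{"grip":0.0,"dx":0.15,"dy":-0.21,"dz":0.0,"ax":0,"ay":0,"az":-40},{"grip":0.0,"dx":0.17,"dy":-0.25,"dz":0.0,"ax":0,"ay":0,"az":-48},{"grip":0.0,"dx":0.19,"dy":-0.29,"dz":0.0,"ax":0,"ay":0,"az":-54},{"grip":0.0,"dx":0.2,"dy":-0.33,"dz":0.0,"ax":0,"ay":0,"az":-58.6},{"grip":0.0,"dx":0.21,"dy":-0.37,"dz":0.0,"ax":0,"ay":0,"az":-58.6},{"grip":0.0,"dx":0.22,"dy":-0.41,"dz":0.0,"ax":0,"ay":0,"az":-58.6},{"grip":0.0,"dx":0.227,"dy":-0.45,"dz":0.0,"ax":0,"ay":0,"az":-58.6},{"grip":0.0,"dx":0.237,"dy":-0.49,"dz":0.0,"ax":0,"ay":0,"az":-58.6},{"grip":0.0,"dx":0.237,"dy":-0.54,"dz":0.0,"ax":0,"ay":0,"az":-58.6},{"grip":0.0,"dx":0.237,"dy":-0.59,"dz":0.0,"ax":0,"ay":0,"az":-58.6},{"grip":0.0,"dx":0.237,"dy":-0.64,"dz":0.0,"ax":0,"ay":0,"az":-58.6},{"grip":0.0,"dx":0.237,"dy":-0.69,"dz":0.0,"ax":0,"ay":0,"az":-58.6},{"grip":0.0,"dx":0.237,"dy":-0.717,"dz":0.0,"ax":0,"ay":0,"az":-58.6},{"grip":0.0,"dx":0.237,"dy":-0.717,"dz":0.0,"ax":0,"ay":0,"az":-58.6},{"grip":0.0,"dx":0.237,"dy":-0.717,"dz":0.0,"ax":0,"ay":0,"az":-58.6}]' && python3 look.py w2
```

```text
clock: 3.15
eef_pos: [500.1, -150.5, 231.3]
orientation: [0.667, 0.745, 0.0, -0.0]
wrist_force: [-0.2, 0.5, 0.1]
grip_width: 0.0
gripper_force: 0.0
3.15 [ 500.1 -150.5  231.3] [-0.2  0.5  0.1]
[[0.0, -0.94, -0.33, 84.6], [1.0, 0.0, 0.0, 0.08], [-0.0, -0.33, 0.94, -142.13], [0.0, 0.0, 0.0, 1.0]]
rocker_on_end [315.9  46.9] 0.85 [478.  -27.5  56.8] [478.1 -27.6  58. ]
blue_key_top [376.7 151.7] 0.9 [ 551.4 -118.7   56.8] [ 551.4 -118.7   57. ]
green_key_top [375.5  46. ] 0.91 [533.5 -20.4  56.8] [533.5 -20.4  57. ]
red_key_top [381.4 102.3] 0.57 [547.9 -69.5  56.2] [547.7 -69.5  57. ]
```

View pics/w2.png

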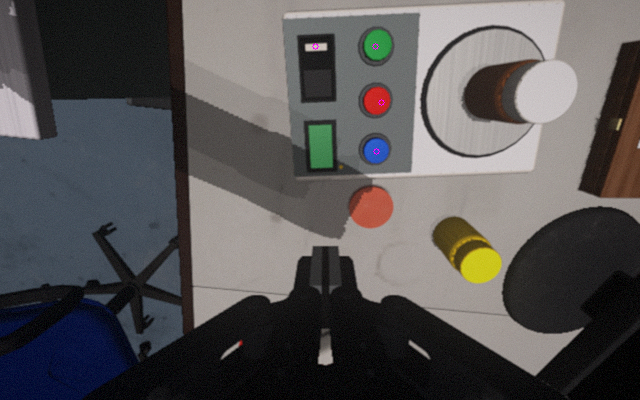

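The wrist view shows green at (376,45), red (375,101), blue (376,151) and the white band at (316,47), all matching the networks. Stirrer yaw is about 10°. Next, hover over the band.

```bash
python3 -m handwheel '[{"grip":0.0,"dx":-0.008,"dy":0.042,"dz":-0.03,"ax":0,"ay":0,"az":3.5},{"grip":0.0,"dx":-0.016,"dy":0.084,"dz":-0.06,"ax":0,"ay":0,"az":3.5},{"grip":0.0,"dx":-0.022,"dy":0.124,"dz":-0.08,"ax":0,"ay":0,"az":3.5},{"grip":0.0,"dx":-0.022,"dy":0.124,"dz":-0.125,"ax":0,"ay":0,"az":3.5},{"grip":0.0,"dx":-0.022,"dy":0.124,"dz":-0.161,"ax":0,"ay":0,"az":3.5},{"grip":0.0,"dx":-0.022,"dy":0.124,"dz":-0.161,"ax":0,"ay":0,"az":3.5},{"grip":0.0,"dx":-0.022,"dy":0.124,"dz":-0.161,"ax":0,"ay":0,"az":3.5}]' 
python3 - <<'E'
from h import *
c=camera('wrist');cv2.imwrite('pics/w3.png',c['pixels'][:,:,::-1])
E
```

```text
clock: 4.1
eef_pos: [478.2, -26.0, 70.9]
orientation: [0.643, 0.766, -0.0, -0.0]
wrist_force: [0.9, -1.2, 0.9]
grip_width: 0.2
gripper_force: 0.0
```

View pics/w3.png

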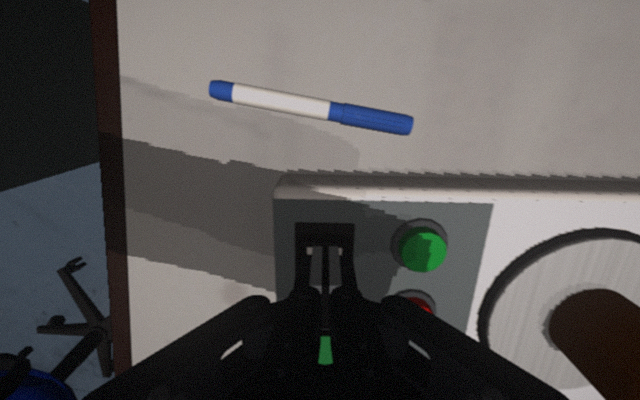

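The fingertips (column 325, row ~250) are centred on the black rocker, and the white band shows on both sides of them. Pressing now.

```bash
python3 -m handwheel '[{"grip":0.0,"dx":0,"dy":0,"dz":-0.007,"ax":0,"ay":0,"az":0},{"grip":0.0,"dx":0,"dy":0,"dz":-0.011,"ax":0,"ay":0,"az":0},{"grip":0.0,"dx":0,"dy":0,"dz":-0.014,"ax":0,"ay":0,"az":0},{"grip":0.0,"dx":0,"dy":0,"dz":-0.017,"ax":0,"ay":0,"az":0},{"grip":0.0,"dx":0,"dy":0,"dz":-0.019,"ax":0,"ay":0,"az":0},{"grip":0.0,"dx":0,"dy":0,"dz":-0.019,"ax":0,"ay":0,"az":0},{"grip":0.0,"dx":0,"dy":0,"dz":-0.019,"ax":0,"ay":0,"az":0}]' 
```

```text
clock: 4.85
eef_pos: [478.0, -26.5, 51.2]
orientation: [0.643, 0.766, -0.0, -0.0]
wrist_force: [1.4, 0.3, 1.1]
grip_width: -0.2
gripper_force: 0.5
```

```bash
python3 -m handwheel '[{"grip":0.0,"dx":0,"dy":0,"dz":-0.001,"ax":0,"ay":0,"az":0},{"grip":0.0,"dx":0,"dy":0,"dz":-0.002,"ax":0,"ay":0,"az":0},{"grip":0.0,"dx":0,"dy":0,"dz":-0.002,"ax":0,"ay":0,"az":0},{"grip":0.0,"dx":0,"dy":0,"dz":-0.002,"ax":0,"ay":0,"az":0}]' 
```

```text
clock: 5.25
eef_pos: [478.1, -26.4, 49.9]
orientation: [0.643, 0.766, 0.0, -0.0]
wrist_force: [-3.9, 1.5, 11.5]
grip_width: -0.1
gripper_force: 6.1
```

```bash
python3 -m handwheel '[{"grip":0.0,"dx":0,"dy":0,"dz":-0.001,"ax":0,"ay":0,"az":0},{"grip":0.0,"dx":0,"dy":0,"dz":-0.0015,"ax":0,"ay":0,"az":0},{"grip":0.0,"dx":0,"dy":0,"dz":-0.0015,"ax":0,"ay":0,"az":0}]'
python3 -m handwheel '[{"grip":0.0,"dx":0,"dy":0,"dz":0.02,"ax":0,"ay":0,"az":0},{"grip":0.0,"dx":0,"dy":0,"dz":0.06,"ax":0,"ay":0,"az":0},{"grip":0.0,"dx":0.005,"dy":-0.045,"dz":0.1,"ax":0,"ay":0,"az":0},{"grip":0.0,"dx":0.01,"dy":-0.09,"dz":0.12,"ax":0,"ay":0,"az":0},{"grip":0.0,"dx":0.015,"dy":-0.125,"dz":0.13,"ax":0,"ay":0,"az":0},{"grip":0.0,"dx":0.015,"dy":-0.125,"dz":0.13,"ax":0,"ay":0,"az":0},{"grip":0.0,"dx":0.015,"dy":-0.125,"dz":0.13,"ax":0,"ay":0,"az":0}]'
python3 look.py w4; python3 -c "
import cv2;i=cv2.imread('pics/w4.png');cv2.imwrite('pics/w4c.png',cv2.resize(i[0:260,200:500],None,fx=2.3,fy=2.3))"
```

```text
clock: 5.55
eef_pos: [478.3, -26.4, 49.7]
orientation: [0.643, 0.766, 0.001, -0.0]
wrist_force: [-11.3, 0.5, 29.0]
grip_width: 0.3
gripper_force: 14.7
clock: 6.25
eef_pos: [492.8, -152.7, 177.7]
orientation: [0.644, 0.765, -0.0, -0.0]
wrist_force: [0.1, 0.7, -0.1]
grip_width: 0.2
gripper_force: 0.0
6.25 [ 492.8 -152.7  177.7] [ 0.1  0.7 -0.1]
[[0.0, -0.94, -0.33, 84.6], [1.0, 0.0, 0.0, 0.06], [-0.0, -0.33, 0.94, -142.13], [0.0, 0.0, 0.0, 1.0]]
rocker_on_end [332.3  32.4] 0.9 [476.7 -24.5  49.7] [476.7 -25.8  58. ]
blue_key_top [396.7 164. ] 0.56 [ 551.1 -117.4   56.7] [ 551.  -117.4   57. ]
green_key_top [407.4  36.3] 0.82 [534.4 -18.3  56.5] [534.2 -18.4  57. ]
red_key_top [403.9 106. ] 0.87 [544.9 -68.8  56.4] [544.7 -68.8  57. ]
```

View pics/w4c.png

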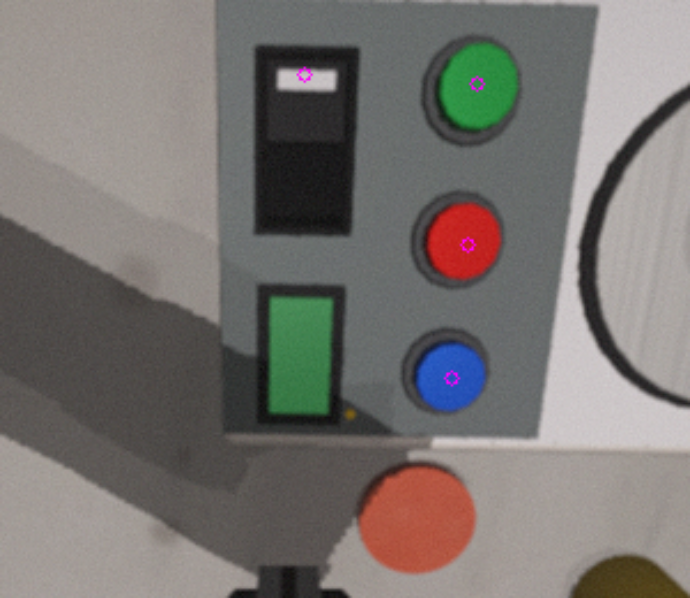

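The rocker reads on: the band is at (332,32), at height 49.7 with its face flat. Blue is at (397,164) and still up. Next I go over blue and press it in.

```bash
python3 -m handwheel '[{"grip":0.0,"dx":0.03,"dy":0.017,"dz":-0.02,"ax":0,"ay":0,"az":0},{"grip":0.0,"dx":0.058,"dy":0.033,"dz":-0.04,"ax":0,"ay":0,"az":0},{"grip":0.0,"dx":0.058,"dy":0.033,"dz":-0.08,"ax":0,"ay":0,"az":0},{"grip":0.0,"dx":0.058,"dy":0.033,"dz":-0.11,"ax":0,"ay":0,"az":0},{"grip":0.0,"dx":0.058,"dy":0.033,"dz":-0.115,"ax":0,"ay":0,"az":0},{"grip":0.0,"dx":0.058,"dy":0.033,"dz":-0.119,"ax":0,"ay":0,"az":0},{"grip":0.0,"dx":0.058,"dy":0.033,"dz":-0.122,"ax":0,"ay":0,"az":0},{"grip":0.0,"dx":0.058,"dy":0.033,"dz":-0.125,"ax":0,"ay":0,"az":0},{"grip":0.0,"dx":0.058,"dy":0.033,"dz":-0.127,"ax":0,"ay":0,"az":0},{"grip":0.0,"dx":0.058,"dy":0.033,"dz":-0.127,"ax":0,"ay":0,"az":0},{"grip":0.0,"dx":0.058,"dy":0.033,"dz":-0.127,"ax":0,"ay":0,"az":0}]'; python3 -m handwheel '[{"grip":0.0,"dx":0,"dy":0,"dz":-0.001,"ax":0,"ay":0,"az":0},{"grip":0.0,"dx":0,"dy":0,"dz":-0.0015,"ax":0,"ay":0,"az":0},{"grip":0.0,"dx":0,"dy":0,"dz":-0.0015,"ax":0,"ay":0,"az":0}]'
```

```text
clock: 7.6
eef_pos: [552.1, -118.3, 51.6]
orientation: [0.643, 0.766, 0.001, 0.001]
wrist_force: [1.3, 0.0, 3.0]
grip_width: -0.1
gripper_force: 1.4
clock: 7.9
eef_pos: [552.2, -118.2, 51.0]
orientation: [0.643, 0.766, 0.001, 0.001]
wrist_force: [-3.5, 1.8, 16.6]
grip_width: 0.4
gripper_force: 7.8
```

```bash
python3 -m handwheel '[{"grip":0.0,"dx":0,"dy":0,"dz":-0.001,"ax":0,"ay":0,"az":0},{"grip":0.0,"dx":0,"dy":0,"dz":-0.001,"ax":0,"ay":0,"az":0}]'
python3 -m handwheel '[{"grip":0.0,"dx":0,"dy":0,"dz":0.02,"ax":0,"ay":0,"az":0},{"grip":0.0,"dx":0,"dy":0,"dz":0.06,"ax":0,"ay":0,"az":0},{"grip":0.0,"dx":-0.03,"dy":-0.017,"dz":0.1,"ax":0,"ay":0,"az":0},{"grip":0.0,"dx":-0.058,"dy":-0.033,"dz":0.13,"ax":0,"ay":0,"az":0},{"grip":0.0,"dx":-0.058,"dy":-0.033,"dz":0.13,"ax":0,"ay":0,"az":0},{"grip":0.0,"dx":-0.058,"dy":-0.033,"dz":0.13,"ax":0,"ay":0,"az":0}]'
python3 look.py w5
```

```text
clock: 8.1
eef_pos: [552.3, -118.3, 50.9]
orientation: [0.643, 0.766, 0.001, 0.001]
wrist_force: [-7.9, 2.3, 24.3]
grip_width: 0.1
gripper_force: 12.4
clock: 8.7
eef_pos: [493.1, -151.5, 179.1]
orientation: [0.643, 0.766, 0.001, 0.0]
wrist_force: [0.2, 0.9, -0.7]
grip_width: -0.0
gripper_force: 0.0
8.7 [ 493.1 -151.5  179.1] [ 0.2  0.9 -0.7]
[[0.0, -0.94, -0.33, 84.6], [1.0, 0.0, 0.0, 0.06], [-0.0, -0.33, 0.94, -142.13], [0.0, 0.0, 0.0, 1.0]]
rocker_on_end [331.9  37.4] 0.97 [477.4 -26.5  50.3] [477.4 -27.7  58. ]
blue_key_top [394.3 162.8] 0.97 [ 551.5 -116.7   50.3] [ 549.7 -115.4   57. ]
blue_key_top [330.2  35.3] 0.68 [475.8 -25.2  50.1] [475.8 -26.3  57. ]
blue_key_top [398.4 108.6] 0.66 [541.9 -70.1  56.2] [541.7 -70.1  57. ]
green_key_top [406.9  41.2] 0.57 [535.6 -19.9  56.5] [535.5 -20.   57. ]
red_key_top [400.6 108.1] 0.81 [543.4 -69.4  57. ] [543.4 -69.4  57. ]
```

Blue stayed in: its top is at 50.3. Green next.

```bash
python3 -m handwheel '[{"grip":0.0,"dx":0.014,"dy":0.044,"dz":0.0,"ax":0,"ay":0,"az":0},{"grip":0.0,"dx":0.028,"dy":0.088,"dz":-0.02,"ax":0,"ay":0,"az":0},{"grip":0.0,"dx":0.041,"dy":0.132,"dz":-0.04,"ax":0,"ay":0,"az":0},{"grip":0.0,"dx":0.041,"dy":0.132,"dz":-0.08,"ax":0,"ay":0,"az":0},{"grip":0.0,"dx":0.041,"dy":0.132,"dz":-0.11,"ax":0,"ay":0,"az":0},{"grip":0.0,"dx":0.041,"dy":0.132,"dz":-0.116,"ax":0,"ay":0,"az":0},{"grip":0.0,"dx":0.041,"dy":0.132,"dz":-0.12,"ax":0,"ay":0,"az":0},{"grip":0.0,"dx":0.041,"dy":0.132,"dz":-0.123,"ax":0,"ay":0,"az":0},{"grip":0.0,"dx":0.041,"dy":0.132,"dz":-0.126,"ax":0,"ay":0,"az":0},{"grip":0.0,"dx":0.041,"dy":0.132,"dz":-0.128,"ax":0,"ay":0,"az":0},{"grip":0.0,"dx":0.041,"dy":0.132,"dz":-0.129,"ax":0,"ay":0,"az":0},{"grip":0.0,"dx":0.041,"dy":0.132,"dz":-0.129,"ax":0,"ay":0,"az":0},{"grip":0.0,"dx":0.041,"dy":0.132,"dz":-0.129,"ax":0,"ay":0,"az":0}]'; python3 -m handwheel '[{"grip":0.0,"dx":0,"dy":0,"dz":-0.001,"ax":0,"ay":0,"az":0},{"grip":0.0,"dx":0,"dy":0,"dz":-0.001,"ax":0,"ay":0,"az":0}]'
```

```text
clock: 10.25
eef_pos: [535.1, -19.5, 51.0]
orientation: [0.643, 0.766, 0.001, 0.001]
wrist_force: [-5.2, -0.8, 12.5]
grip_width: 0.2
gripper_force: 6.1
clock: 10.45
eef_pos: [535.2, -19.5, 50.9]
orientation: [0.643, 0.766, 0.001, 0.001]
wrist_force: [-8.4, -1.0, 21.8]
grip_width: 0.4
gripper_force: 10.9
```

Green bottomed at 50.9 with a firm 22 N. Now I release it, back off and check.

```bash
python3 -m handwheel '[{"grip":0.0,"dx":0,"dy":0,"dz":0.02,"ax":0,"ay":0,"az":0},{"grip":0.0,"dx":0,"dy":0,"dz":0.06,"ax":0,"ay":0,"az":0},{"grip":0.0,"dx":-0.014,"dy":-0.04,"dz":0.09,"ax":0,"ay":0,"az":0},{"grip":0.0,"dx":-0.028,"dy":-0.085,"dz":0.11,"ax":0,"ay":0,"az":0},{"grip":0.0,"dx":-0.041,"dy":-0.132,"dz":0.13,"ax":0,"ay":0,"az":0},{"grip":0.0,"dx":-0.041,"dy":-0.132,"dz":0.13,"ax":0,"ay":0,"az":0},{"grip":0.0,"dx":-0.041,"dy":-0.132,"dz":0.13,"ax":0,"ay":0,"az":0}]'
python3 look.py w6
```

```text
clock: 11.15
eef_pos: [493.3, -153.1, 179.6]
orientation: [0.644, 0.765, 0.001, 0.001]
wrist_force: [0.4, 0.9, -0.4]
grip_width: 0.1
gripper_force: 0.0
11.15 [ 493.3 -153.1  179.6] [ 0.4  0.9 -0.4]
[[0.0, -0.94, -0.33, 84.6], [1.0, 0.0, 0.0, 0.06], [-0.0, -0.33, 0.94, -142.13], [0.0, 0.0, 0.0, 1.0]]
rocker_on_end [332.   35.4] 0.96 [477.9 -26.7  50. ] [477.9 -28.   58. ]
rocker_on_end [399.6 108.7] 0.7 [543.4 -72.   56.9] [543.1 -72.   58. ]
blue_key_top [393.5 160.3] 0.88 [ 550.6 -116.5   50.8] [ 549.  -115.4   57. ]
green_key_top [406.8  39. ] 0.59 [535.9 -20.2  56.5] [535.8 -20.3  57. ]
red_key_top [402.9 107.2] 0.75 [545.8 -70.3  56.8] [545.8 -70.3  57. ]
```

View pics/w6.png

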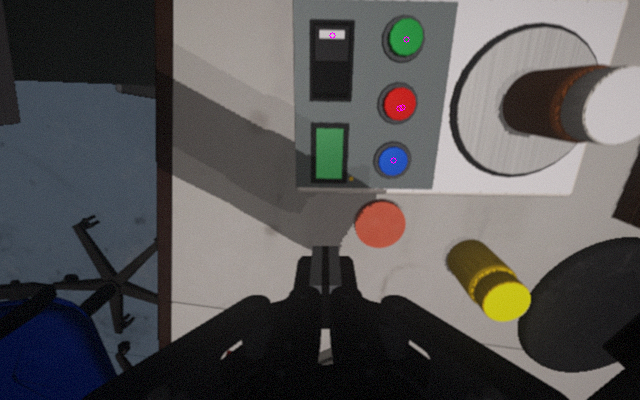

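The rocker (332,35) is flat, blue (393,160) is in, and green (407,39) and red (400,107) are up. The jar and petri dish stand where they were, and the arm touches nothing.

```bash
python3 -c "
from workcell import *
print(sign_off())"
```

```text
the job is handed in; nothing more can be done
None
```

The job is handed in at about 11 s: rocker on, blue key in and staying down, green key pressed and back up, in that order; the red key was not pressed, the jar and petri dish look unmoved, and the marker was not touched (it was not in the last picture).

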